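Fit the drive hub and the cup wheel to the bench lapping machine

ROBOT

A 7-joint arm with a two-finger parallel gripper is mounted at the origin on the work surface. World frame = base frame: x ahead of the robot, y to its left, z up, the work surface at z = 0. Lengths are in m, angles in rad, forces in N, time in s.
With the tool pointing down it reaches from about 0.35 to 0.9 m from the base axis. Payload 8.1 kg.
Tool frame: the origin (TCP) lies at the very end of the fingers, on their centre line; the grasp point (between the pads) lies 19 mm behind it (bot.grasp_offset is the y of the grasp point in the tool frame, in m); y points along the fingers, x is the direction in which the jaws open and shut, and the axes are right-handed (so a half turn about y gives the same grasp; the last joint's range is limited). The gripper opens to 85 mm and grips with 20 to 120 N. Pads are 22 mm wide; open, the fingers measure 114 mm over their backs; the gripper's body (76 mm by 85 mm) begins 54 mm behind the grasp point. The pads swing forward as they close: fully open they stand 13 mm farther back than shut.
Start: joints at [-1.396, 0.434, 0.025, 1.573, -0.012, 1.134, -0.075], TCP at [0.171, 0.601, 0.231] pointing down, gripper open.
Joint ranges: [-2.62, 2.62], [-0.44, 2.09], [-1.27, 1.32], [0.08, 2.57], [-1.32, 4.46], [0.12, 2], [-2.74, 2.74]. Speed limits (rad/s): [2.22, 2.22, 3.01, 3.01, 3.14, 3.14, 3.14].

INTERFACE

Orientations are given as a rotation vector (axis times angle).
In Python, from plant import sense, eyes, ticket, bot gives the robot as it stands. The module is installed in compiled form; this text tells all that it offers.
- The arm moves only by the tool jog_arm, never from a script. Its arguments are lists of equal length, an entry for each row: "dp": the shift along the tool's x, y, z in units of 30 mm (1.0 is 30 mm), a list of three; "rot": the turn, a rotation vector about the tool's x, y, z in units of 6 degrees (1.0 is 6 degrees), a list of three. A call has exactly 10 rows; each row shifts and turns the commanded pose from where the row before left it, along the tool's axes as they then stand; what a row does not reach is not made up. A row lasts 1/12 s, in which the tool goes at most 41.7 mm and 7.16 degrees, less where a joint would pass 70% of its speed; a pose out of reach is approached as far as the arm can. A call with a number of a shift or a turn outside -1 to 1 is refused whole. A call with a gripper value outside its range is refused whole. "claw" is the gripper's target within -1 to 1 (shut at 1, half-way at 0, fully open at -1), set as the call begins (left out, the last holds). The fingers move at their own pace and stop on an object; "squeeze" is the grip in N (left out, the last holds). Time passes only in rows, so rows that do not move let the fingers close, or fill a call up. It gives the time, the measured TCP pose, the force and the opening at its end, in the units of the state.
- sense(): the state, without advancing time (a new reading comes with each control period).
- eyes.get_image(name): name is "side" or "top"; returns the picture (384x512x3 uint8, blue, green, red); there is no depth.
- eyes.calibration(name): a dict with "camera_matrix" (3x3 intrinsics, pixels), "k1" (the pictures are not rectified: a ray, as slopes to the right and down, at radius r is drawn at 1 + k1 r^2 times it, then the intrinsics apply), "rvec" (rotation vector, rad) and "tvec" (3), from world to camera coordinates, as OpenCV has them. Camera axes: x right, y down, z forward; pixel columns grow to the right and rows downward; lengths in m; the calibration is good to about 2 mm. A picture is of the moment at which its call begins. calibration takes no time and is no camera call.
- ticket.close_job(): hands the job in, once; it reports no verdict.
The state is a dict: "time": time; "joint_positions": joint angles; "qd": joint speeds; "effort": joint torques, N m; "tool_pos": TCP position; "orientation": TCP orientation; "contact_force": force on the tool from outside, world axes, zero at the start; "wrist_torque": the same for the moment, N m; "finger_gap": finger opening in m.
Only numpy, scipy, OpenCV 4.12 (cv2) and the standard library are available. Lean on these libraries where they do the work, as an engineer would, in place of code of your own. Each camera call takes 0.05 s, during which the arm holds its last target. There are 200 camera calls.

TASK

Set up the bench lapping machine for grinding inkstones: put the drive hub on the spindle, turned so that its keyway goes down over the key and its flange sits fully home on the shoulder. Then put the cup wheel over the hub, turned so that its hole drops over the drive pin and it lies flat on the flange, and let go; the nut is fitted later. Lower both parts, do not drop them onto the spindle, and leave the inkstone, the tool tin, the spindle nut and the brush where they are.

Things in the scene. Friction and masses are not known exactly. Their poses are not given: they have to be found in the camera images.
- machine: Bench lapping machine, bolted down. Grey housing, top 85 mm above the bench; on it a round black splash pan, 244 mm outside, 230 mm inside at the rim, rim 135 mm above the bench. Origin on the bench under the spindle axis; the housing reaches 190 mm from it towards own -x (control ledge, operator's side) and 130 mm to the other three sides. Place and yaw vary.
- spindle: Upright steel spindle in the middle of the pan, locked: it does not turn. Origin on its axis at the top of its shoulder (48 mm diameter), where the hub's underside must sit, 118 mm above the bench; own z up. Above it: plain shaft 24 mm diameter to z = 52 mm, cone to z = 57 mm, thread 18 mm diameter, tip at z = 70 mm. Its one key is on the own +x side.
- key_end (a point): Upper outer edge of the brass key: on the spindle's own +x side, 16 mm from the axis, 26 mm above the shoulder. The key is 8 mm wide, stands 4 mm out of the shaft and runs from the shoulder up to here. A hub whose keyway is not over the key rests on the key's end, 26 mm too high.
- hub: Drive hub of bare aluminium, about 0.45 kg, loose, standing on the bench flange down. Origin at the centre of its underside, own z up. Flange 110 mm diameter, 12 mm thick, with a round boss in the middle. Bore 26 mm diameter right through, with one keyway 10.4 mm wide and 4.2 mm deep over the full length on the own +x side; the drive pin is on the same side.
- hub_boss (a point): On the hub's axis, 33 mm above its underside: height for gripping the round boss, 44 mm diameter, from the flange (12 mm) to its top at 46 mm (top 4 mm bevelled to 41 mm). Any closing direction grips it; across the own y axis the fingers keep clear of the drive pin.
- hub_pin (a point): Top of the steel drive pin, 10 mm diameter, tip bevelled to 6 mm, on the hub's flange: 44 mm from the hub's axis on its own +x side, 20 mm above the hub's underside (8 mm above the flange).
- wheel: Cup grinding wheel, about 0.7 kg, loose, lying on the bench rim up. Origin at the centre of its underside, own z up. Plate 8 mm thick; green abrasive rim 162 mm outside, 128 mm inside diameter, 30 mm high; collar in the middle. Bore 46.5 mm through plate and collar. Home on the hub, its underside is 12 mm above the hub's underside; resting on the drive pin it leans or stands up to 8 mm too high.
- wheel_collar (a point): On the wheel's axis, 29 mm above its underside: height for gripping the round collar, 56 mm outside diameter, top 36 mm above the underside, from above with the fingers in the 36 mm wide trough between collar and rim (trough floor 8 mm above the underside). Any closing direction grips it.
- wheel_hole (a point): Centre of the 14 mm drive hole at the underside of the wheel, 44 mm from the wheel's axis on its own +x side.
- inkstone: Bystander: carved brown oval inkstone, 152 x 116 x 35 mm, lying on the bench beyond the machine. Origin at the centre of its underside.
- tool_tin: Bystander: tin 82 mm diameter, 110 mm high, with carving knives standing up to 190 mm, at the left edge of the work. Origin at the centre of its underside.
- spindle_nut: Bystander: steel flanged hexagon nut, 62 mm diameter, 24 mm high, lying on the bench; it is fitted later. Origin at the centre of its underside.
- dust_brush: Bystander: wooden-handled dust brush, about 190 mm long, lying on the bench. Origin under its middle.
There are look-alikes about, which are no part of the job. Leave any purple or red look-alike of the hub alone.

How it is judged:
By the outcome, as a careful person would: the job done as asked, in the order asked, and still so for the second after the job is handed in, with the robot touching nothing.
It also fails if it takes over 58 s, if anything falls off the work surface, if the arm or the gripper's body presses on something with over 40 N, if the wrist force passes 120 N, or if a joint passes its speed limit or range.

## Working session

There is one attempt and no reset: what is moved stays moved. The work goes in short steps, Python scripts to look and compute and a tool call to move; the robot and the scene stay as the last step left them, time stands still between calls to the robot, and variables do not carry over. Pictures are saved under pics/ and viewed, about 8 in all and at most 12, crops included, and the job is handed in when it is done.

Besides the shell and the picture viewer there is one more tool, called after "Request:" as name(argument=value, ...) on one line, values as JSON. jog_arm: Moves the arm, as the interface text tells. Shifts and turns lie within -1 to 1; 1 stands for 30 mm of shift or 6 degrees of turn. Its arguments: {"type":"object","properties":{"dp":{"type":"array","items":{"type":"array","items":{"type":"number","minimum":-1,"maximum":1}}},"rot":{"type":"array","items":{"type":"array","items":{"type":"number","minimum":-1,"maximum":1}}},"claw":{"type":"number"},"squeeze":{"type":"number"}},"required":["dp","rot"]}

```bash
mkdir -p pics; python3 - <<'E'
from plant import sense,eyes,bot
import cv2,numpy as np
for n in("side","top"):
    cv2.imwrite(f"pics/{n}0.png",eyes.get_image(n)); c=eyes.calibration(n); print(n,c)
s=sense();print(s["time"],s["tool_pos"],s["orientation"],s["finger_gap"],bot.grasp_offset)
print(cv2.Rodrigues(np.array(s["orientation"]))[0].round(3))
E
```

```text
side {'camera_matrix': array([[465.67360718,   0.        , 244.55020433],
       [  0.        , 465.67360718, 183.99205526],
       [  0.        ,   0.        ,   1.        ]]), 'k1': -0.11544801934826587, 'rvec': array([ 2.32824422, -0.02159816,  0.03859318]), 'tvec': array([-0.48762026,  0.14371698,  1.42414809])}
top {'camera_matrix': array([[449.37997259,   0.        , 255.01581101],
       [  0.        , 449.37997259, 191.78784716],
       [  0.        ,   0.        ,   1.        ]]), 'k1': -0.04683672647780888, 'rvec': array([ 2.1107301 , -2.14062087,  0.19908179]), 'tvec': array([0.1112135 , 0.50441065, 1.22271617])}
0.1 [0.17133028 0.60058162 0.23059342] [-1.32891966 -1.001338    1.00313155] 0.08577338484831225 -0.0187
[[ 0.274 -0.    -0.962]
 [ 0.962 -0.001  0.274]
 [-0.001 -1.    -0.   ]]
```

View pics/top0.png

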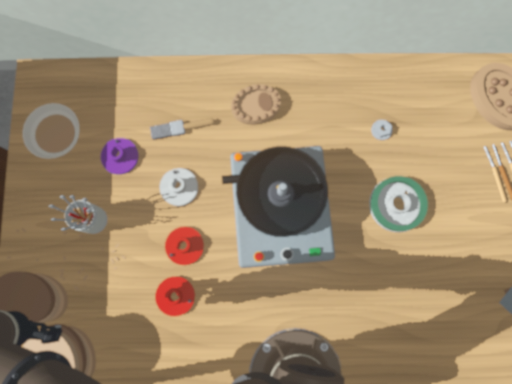

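View pics/side0.png

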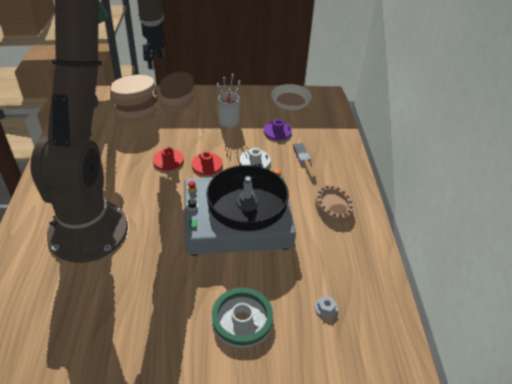

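The bare-aluminium hub is at top (180,187). The purple part (120,156) and the red ones (185,246) and (175,296) are look-alikes. The wheel is at (400,204) and the spindle at about (282,190). I'll enlarge these to confirm.

```bash
python3 - <<'E'
import cv2,numpy as np
t=cv2.imread("pics/top0.png");s=cv2.imread("pics/side0.png")
def c(im,u,v,w,h=None):
    h=int(w*300/266); x0=u-w//2;y0=v-h//2
    print(x0,y0,w,h,266/w)
    return cv2.resize(im[y0:y0+h,x0:x0+w],(266,300),interpolation=cv2.INTER_CUBIC)
a=np.hstack([c(t,180,187,50),c(t,284,190,50),c(t,400,204,70)])
b=np.hstack([c(s,255,158,44),c(s,248,195,50),c(s,242,318,70)])
o=np.vstack([a,b]); o=np.clip(255*(o/255.)**0.7,0,255).astype(np.uint8)
cv2.imwrite("pics/crop0.png",o)
E
```

```text
155 159 50 56 5.32
259 162 50 56 5.32
365 165 70 78 3.8
233 134 44 49 6.045454545454546
223 167 50 56 5.32
207 279 70 78 3.8
```

View pics/crop0.png

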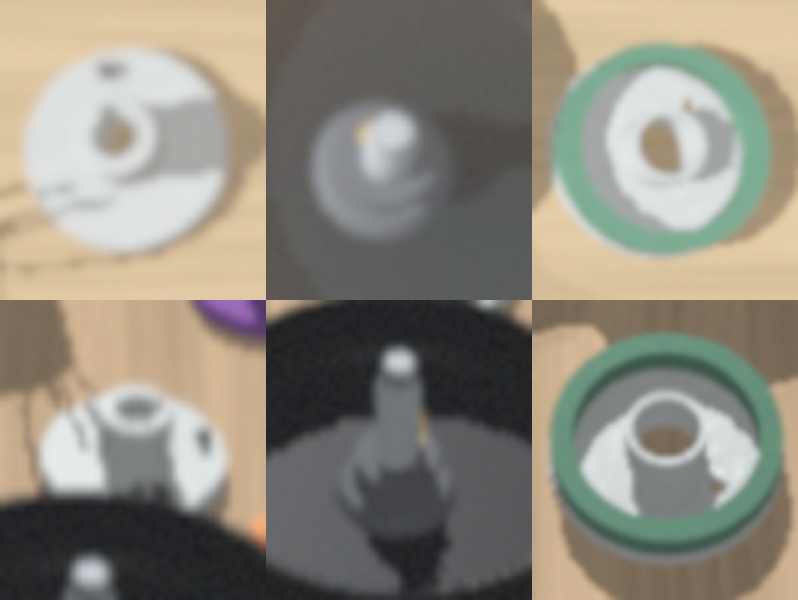

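Confirmed. The aluminium hub has its pin at top px ≈(176,172). The brass key is at about (277,187) on the upper-left of the spindle. The wheel hole is at about (406.6,193). Next I'll fit the poses by contours.

```bash
cat > h.py <<'E'
import cv2,numpy as np
from scipy.optimize import minimize
from scipy.ndimage import map_coordinates,gaussian_filter
from plant import sense,eyes
C={n:eyes.calibration(n) for n in("side","top")}
def proj(n,P):
    c=C[n];R=cv2.Rodrigues(c["rvec"])[0];p=np.atleast_2d(P)@R.T+c["tvec"]
    a=p[:,:2]/p[:,2:];a=a*(1+c["k1"]*(a**2).sum(1,keepdims=True))
    K=c["camera_matrix"];return a*[K[0,0],K[1,1]]+K[:2,2]
def back(n,uv,z):   # pixel -> world point at height z
    from scipy.optimize import fsolve
    return fsolve(lambda q:proj(n,[q[0],q[1],z])[0]-uv,[.5,.1])
def ring(x,y,z,r,N=120):
    t=np.linspace(0,2*np.pi,N,endpoint=False);return np.c_[x+r*np.cos(t),y+r*np.sin(t),np.full(N,z)]
def contour(n,rings):
    h=cv2.convexHull(proj(n,np.vstack(rings)).astype(np.float32))[:,0]
    h=np.vstack([h,h[:1]]);s=np.r_[0,np.cumsum(np.hypot(*np.diff(h,axis=0).T))]
    t=np.linspace(0,s[-1],200,endpoint=False);p=np.c_[np.interp(t,s,h[:,0]),np.interp(t,s,h[:,1])]
    d=np.roll(p,-2,0)-np.roll(p,2,0);nn=np.c_[-d[:,1],d[:,0]]/np.hypot(*d.T)[:,None]
    return p,nn
def samp(im,p):return np.stack([map_coordinates(im[...,k].astype(float),[p[:,1],p[:,0]],order=1,mode='nearest') for k in range(3)],-1)
def score(ims,model,q,w):
    t=0
    for n,im in ims.items():
        for rs in model(*q):
            p,nn=contour(n,rs);g=np.abs(samp(im,p+w*nn)-samp(im,p-w*nn)).sum(1)
            t+=np.minimum(g,120).mean()
    return t
def fit(ims,model,q):
    for w in(2.,1.):
        r=minimize(lambda a:-score(ims,model,a,w),q,method="Nelder-Mead",options=dict(initial_simplex=[q]+[np.array(q)+.006*w*e for e in np.eye(len(q))],xatol=1e-5,fatol=1e-3));q=r.x
    return q,-r.fun
hub=lambda z:(lambda x,y:[[ring(x,y,z,.055),ring(x,y,z+.012,.055)]])
wheel=lambda z:(lambda x,y:[[ring(x,y,z,.081),ring(x,y,z+.03,.081)],[ring(x,y,z+.03,.064)]])
pan=lambda x,y:[[ring(x,y,.135,.122)],[ring(x,y,.135,.115)]]
E
python3 - <<'E'
from h import *
I={n:cv2.imread(f"pics/{n}0.png") for n in C}
for nm,m,uv,z in(("hub",hub(0),(179,187),.01),("wheel",wheel(0),(399.5,204),.03),("pan",pan,(282.5,191),.135)):
    q=back("top",uv,z)
    for k in({"top":I["top"]},{"side":I["side"]},I):print(nm,list(k),*fit(k,m,list(q)))
print("pin",back("top",(176.05,172.),.02),back("side",(233+205/6.045,134+138/6.045),.02))
print("hole",back("top",(365+156/3.8,165+106/3.8),.008),back("side",(207+187/3.8,279+187/3.8),.008))
print("key",back("top",(277.0,186.8),.144),back("side",(223+157/5.32,167+126/5.32),.135))
print("tip",back("top",(259+133/5.32,162+130/5.32),.188),back("side",(223+134/5.32,167+60/5.32),.188))
print("shoulder",back("top",(259+115/5.32,162+170/5.32),.118))
E
```

```text
hub ['top'] [0.5327122  0.32864607] 87.18485119515998
hub ['side'] [0.53327634 0.33242432] 82.6409762506118
hub ['side', 'top'] [0.53276728 0.3281647 ] 169.17664917748613
wheel ['top'] [ 0.46999565 -0.30755333] 138.13580397499766
wheel ['side'] [ 0.47214402 -0.31185112] 160.3838067745885
wheel ['side', 'top'] [ 0.47191741 -0.31070779] 277.3439116999292
pan ['top'] [0.4917748  0.03590765] 160.78125293488952
pan ['side'] [0.49406205 0.03157017] 179.8072676859177
pan ['side', 'top'] [0.49341968 0.0354867 ] 330.977625016061
pin [0.57273271 0.33317463] [0.57671552 0.32658246]
hole [ 0.50365815 -0.33807247] [ 0.50832874 -0.34317219]
key [0.50019167 0.04689972] [0.50953385 0.03500304]
tip [0.49219171 0.0316587 ] [0.49523783 0.03163832]
shoulder [0.48578565 0.03632808]
```

```bash
cat > rt.py <<'E'
from h import *
mx=np.maximum;mn=np.minimum
def cyl(P,r,a,b,x=0,y=0):return mx(np.hypot(P[:,0]-x,P[:,1]-y)-r,mx(a-P[:,2],P[:,2]-b))
def box(P,a,b):return mx(np.array(a)-P,P-np.array(b)).max(1)
def hubS(P):
    bore=mn(cyl(P,.013,-1,1),box(P,[0,-.0052,-1],[.0172,.0052,1]))
    boss=mx(cyl(P,.022,0,.046),(np.hypot(P[:,0],P[:,1])+P[:,2]-(.0205+.046))*.7)
    return [mx(mn(cyl(P,.055,0,.012),boss),-bore),cyl(P,.005,.01,.02,.044)]
def wheelS(P):
    b=mx(mn(cyl(P,.081,0,.008),cyl(P,.028,0,.036)),-mn(cyl(P,.02325,-1,1),cyl(P,.007,-1,1,.044)))
    return [b,mx(cyl(P,.081,.008,.030),-cyl(P,.064,-1,1))]
def spinS(P):
    r=np.hypot(P[:,0],P[:,1])
    return [mn(mn(cyl(P,.012,0,.052),cyl(P,.009,0,.07)),cyl(P,.024,-.1,0)),box(P,[.01,-.004,0],[.016,.004,.026])]
floor=lambda z:(lambda P:[P[:,2]-z])
def basis(n,roi,sdf,pose,fz,L,ss=3):
    """pose x,y,z,th ; fz = floor height relative to the part ; extra solids allowed in sdf"""
    x0,y0,x1,y1=roi;c=C[n];K=c["camera_matrix"];R=cv2.Rodrigues(c["rvec"])[0]
    u,v=np.meshgrid(x0-.5+(np.arange((x1-x0)*ss)+.5)/ss,y0-.5+(np.arange((y1-y0)*ss)+.5)/ss)
    d=np.c_[(u.ravel()-K[0,2])/K[0,0],(v.ravel()-K[1,2])/K[1,1]];a=d.copy()
    for _ in range(6):a=d/(1+c["k1"]*(a**2).sum(1,keepdims=True))
    D=np.c_[a,np.ones(len(a))]@R;D/=np.linalg.norm(D,axis=1)[:,None];O=-R.T@c["tvec"]
    ct,st=np.cos(pose[3]),np.sin(pose[3]);M=np.array([[ct,st,0],[-st,ct,0],[0,0,1]])
    O=M@(O-np.array(pose[:3]));D=D@M.T;l=M@L
    F=lambda P:np.array(sdf(P)+[P[:,2]-fz])
    t=np.maximum((.075-O[2])/D[:,2],0)
    for _ in range(45):t=t+F(O+D*t[:,None]).min(0)
    P=O+D*t[:,None];f=F(P);lab=f.argmin(0);e=1e-4
    N=np.stack([F(P+e*k).min(0)-F(P-e*k).min(0) for k in np.eye(3)],1);N/=np.linalg.norm(N,axis=1)[:,None]+1e-12
    s=np.full(len(P),.0008);sh=np.ones(len(P));Q=P+N*.0008
    for _ in range(30):
        m=F(Q+l*s[:,None]).min(0);sh=np.where(m<1e-4,0,sh);s=s+np.maximum(m,3e-4)
    lam=sh*np.maximum(N@l,0);B=[]
    for k in range(len(f)):
        for w in(1.,lam,N[:,2]):
            im=((lab==k)*w).reshape(u.shape)
            B.append(cv2.resize(gaussian_filter(im,.7*ss),(x1-x0,y1-y0),interpolation=cv2.INTER_AREA).ravel())
    return np.array(B).T
def resid(im,n,roi,sdf,pose,fz,L,full=False):
    B=basis(n,roi,sdf,pose,fz,L);x0,y0,x1,y1=roi;Y=im[y0:y1,x0:x1].reshape(-1,3).astype(float)
    W=np.linalg.solve(B.T@B+1e-2*np.eye(B.shape[1]),B.T@Y);E=Y-B@W
    return (B@W).reshape(y1-y0,x1-x0,3) if full else np.sqrt(np.minimum(E**2,900).mean())
def lv(az,el):return np.array([np.cos(el)*np.cos(az),np.cos(el)*np.sin(az),np.sin(el)])
def nm(f,q,st):
    return minimize(f,q,method="Nelder-Mead",options=dict(initial_simplex=[q]+[np.array(q)+np.eye(len(q))[i]*st[i] for i in range(len(q))],xatol=1e-4,fatol=1e-3,maxiter=220))
E
cat > a.py <<'E'
from rt import *
I={n:cv2.imread(f"pics/{n}0.png") for n in C}
T=I["top"]; roiH=(152,160,208,214);roiW=(364,168,436,238)
# light from wheel+hub in top view
r=nm(lambda q:resid(T,"top",roiH,hubS,(q[0],q[1],0,q[2]),0,lv(q[3],q[4])),[.5327,.3286,.16,1.5,.8],[.004,.004,.15,.3,.2])
print("hub top",r.x.round(4),np.degrees(r.x[2:]).round(1),r.fun);az,el=r.x[3:];L=lv(az,el)
for t in np.radians(range(-20,41,5)):print(round(np.degrees(t)),resid(T,"top",roiH,hubS,(r.x[0],r.x[1],0,t),0,L).round(3),end="; ")
S=I["side"]
s=nm(lambda q:resid(S,"side",(230,142,280,164),hubS,(q[0],q[1],0,q[2]),0,L),[.533,.332,.16],[.004,.004,.15]);print("\nhub side",s.x,np.degrees(s.x[2]),s.fun)
w=nm(lambda q:resid(T,"top",roiW,wheelS,(q[0],q[1],0,q[2]),0,L),[.471,-.309,-.72],[.004,.004,.1]);print("wheel top",w.x,np.degrees(w.x[2]),w.fun)
w2=nm(lambda q:resid(S,"side",(205,284,282,354),wheelS,(q[0],q[1],0,q[2]),0,L),[.471,-.31,-.72],[.004,.004,.1]);print("wheel side",w2.x,np.degrees(w2.x[2]),w2.fun)
for n,roi in(("top",(262,168,304,212)),("side",(234,172,264,210))):
    for t0 in(.3,.8,1.2):
        k=nm(lambda q:resid(I[n],n,roi,spinS,(q[0],q[1],.118,q[2]),-.020,L),[.493,.034,t0],[.003,.003,.2]);print("spin",n,k.x,np.degrees(k.x[2]),k.fun)
E
time python3 a.py
```

```text
Still running in the background as job /tmp/bash_jobs.1000/1fa536635aee (pid 534). You'll get a notice when it ends.
```

```bash
nproc; cat /tmp/bash_jobs.1000/1fa536635aee/stdout; sleep 60;  cat /tmp/bash_jobs.1000/1fa536635aee/stdout|tail -5
```

```text
4
```

```bash
kill -- -$(cat /tmp/bash_jobs.1000/1fa536635aee/pid)
sed -i 's/ss=3)/ss=2)/; s/range(45)/range(28)/; s/range(30)/range(18)/; s/maxiter=220/maxiter=90/' rt.py
export OMP_NUM_THREADS=1 OPENBLAS_NUM_THREADS=1; timeout 60 python3 - <<'E'
from rt import *
import time
T=cv2.imread("pics/top0.png")
t=time.time();print(resid(T,"top",(152,160,208,214),hubS,(.5327,.3286,0,.16),0,lv(1.5,.8)));print(time.time()-t)
E
```

```text
11.284375845281282
0.3795175552368164
```

```bash
export OMP_NUM_THREADS=1 OPENBLAS_NUM_THREADS=1; cat > a.py <<'E'
from rt import *
from multiprocessing import Pool
I={n:cv2.imread(f"pics/{n}0.png") for n in C};Sx=dict(hub=hubS,wheel=wheelS,spin=spinS)
def job(a):
    nm_,n,roi,q,z,fz,L=a
    s=[.004,.004,.15];f=lambda q:resid(I[n],n,roi,Sx[nm_],(q[0],q[1],z,q[2]),fz,L if L is not None else lv(q[3],q[4]))
    r=nm(f,q,s+[.3,.2][:len(q)-3]);return nm_,n,r.x,np.degrees(r.x[2]).round(1),round(r.fun,2)
if __name__=="__main__":
    H=("hub","top",(152,160,208,214));W=("wheel","top",(364,168,436,238))
    with Pool(4) as p:
        R=p.map(job,[H+([.5327,.3286,t,1.5,.8],0,0,None) for t in(.1,.25)]+[W+([.471,-.309,-.72,1.5,.8],0,0,None)],chunksize=1)
        for r in R:print(*r,flush=True)
        b=min(R[:2],key=lambda r:r[4]);L=lv(*b[2][3:])
        J=[("spin",n,roi,[.493,.034,t],.118,-.02,L) for n,roi in(("top",(262,168,304,212)),("side",(234,172,264,210))) for t in(.4,1.)]
        J+=[("hub","side",(230,142,280,164),[.533,.332,.16],0,0,L),("wheel","side",(205,284,282,354),[.471,-.31,-.72],0,0,L)]
        for r in p.imap(job,J):print(*r,flush=True)
E
time timeout 400 python3 a.py
```

```text
hub top [0.53252125 0.32775104 0.26381938 1.70185696 0.65506444] 15.1 8.35
hub top [0.5327503  0.32791602 0.2980935  1.69589825 0.65571349] 17.1 8.31
wheel top [ 0.4719774  -0.31072131 -0.67994375  1.73063581  0.69807926] -39.0 13.6
spin top [0.4953807  0.03436023 0.38639276] 22.1 12.63
spin top [0.49592394 0.03510485 1.03544009] 59.3 12.61
spin side [0.49389005 0.0432261  0.08806289] 5.0 18.93
spin side [0.49501613 0.04207053 0.78902702] 45.2 18.91
hub side [0.53294248 0.32629246 0.3010816 ] 17.3 15.74
wheel side [ 0.47224703 -0.31028439 -0.72129562] -41.3 15.29
real	2m8.535s
user	3m48.692s
sys	0m32.411s
```

```bash
export OMP_NUM_THREADS=1; cat > k.py <<'E'
from rt import *
I={n:cv2.imread(f"pics/{n}0.png").astype(float) for n in C}
for n,(x0,y0,x1,y1) in(("top",(270,176,290,206)),("side",(238,174,260,206))):
    p=I[n][y0:y1,x0:x1];d=p[...,2]-p[...,0]
    print(n,"x0,y0",x0,y0);g=p.mean(2)
    if n=="top":print(g.astype(int)[2:28])
    m=d>8;v,u=np.nonzero(m);w=d[m];print("cent",x0+(u*w).sum()/w.sum(),y0+(v*w).sum()/w.sum(),w.sum());print(d[v.min()-1:v.max()+2,max(u.min()-1,0):u.max()+2].astype(int),x0+u.min()-1,y0+v.min()-1)
    for t in range(0,91,10):
        B=basis(n,(x0,y0,x1,y1),spinS,(.4945,.0345,.118,np.radians(t)),-.02,lv(1.7,.655))[:,3].reshape(y1-y0,x1-x0)
        s=B.sum();print(t,s.round(1),(x0+(B.sum(0)*np.arange(x1-x0)).sum()/s).round(2),(y0+(B.sum(1)*np.arange(y1-y0)).sum()/s).round(2))
E
python3 k.py
```

```text
top x0,y0 270 176
[[ 62  61  62  61  62  61  61  61  61  60  61  61  61  61  59  60  61  59
   59  59]
 [ 61  61  61  61  61  61  61  64  64  64  63  63  62  61  60  61  60  59
   60  60]
 [ 62  61  62  62  63  65  69  72  72  73  73  72  70  66  63  61  61  59
   60  59]
 [ 61  63  64  66  71  77  82  86  87  87  87  87  86  81  75  68  64  61
   60  60]
 [ 63  66  73  79  86  92  96  98 100 104 110 118 120 112  98  83  71  65
   60  59]
 [ 67  76  88  96 101 103 106 109 115 124 139 153 157 151 136 112  87  69
   62  60]
 [ 79  91 102 106 109 110 114 124 137 152 169 179 182 178 167 145 111  80
   67  61]
 [ 92 106 110 111 110 114 126 144 162 176 187 192 193 190 184 166 132  93
   72  65]
 [104 113 113 111 111 119 138 162 178 187 193 196 195 194 188 172 142 102
   75  67]
 [113 116 114 111 111 121 144 171 187 190 192 195 195 192 185 168 138 101
   77  69]
 [117 116 113 111 110 118 142 173 190 191 189 190 190 184 173 152 123  95
   77  70]
 [119 115 112 109 110 115 138 172 191 190 181 176 172 164 149 129 106  88
   75  70]
 [120 115 111 110 110 114 136 170 190 190 176 162 150 138 124 
[... 1351 characters left out ...]
 2   0  -6 -10]] 274 183
0 1.2 280.45 182.95
10 2.2 279.53 183.36
20 2.7 278.52 183.93
30 4.2 277.72 184.9
40 5.2 277.3 185.44
50 7.0 276.89 186.21
60 8.0 276.42 187.17
70 8.5 276.18 188.12
80 9.7 276.07 189.03
90 10.5 276.11 190.11
side x0,y0 238 174
cent 251.97704918032787 190.51475409836064 305.0
[[-6 -6 -2  0 -4]
 [-6 -1  9  7 -2]
 [-4  7 22 13  0]
 [-3 13 28 13 -1]
 [-4 13 30 11 -2]
 [-5 13 29 12 -3]
 [-3 15 30  9 -3]
 [-3 11 23  5 -5]
 [-4  4 11 -2 -8]
 [-6 -3 -2 -6 -7]] 250 186
0 14.0 252.13 191.97
10 11.7 252.24 191.25
20 11.2 252.24 190.91
30 7.7 252.1 190.35
40 5.2 251.99 189.92
50 1.7 251.75 190.25
60 0.7 251.75 189.25
70 0.2 251.75 189.25
80 0.2 251.75 189.25
90 0.2 243.25 188.25
```

```bash
cat > s.py <<'E'
from h import *
I={n:cv2.imread(f"pics/{n}0.png") for n in C}
sh=lambda x,y:[[ring(x,y,.118,.024)]]
sil=lambda x,y:[[ring(x,y,.188,.009),ring(x,y,.175,.009)]]
for a in((.4945,.0345),(.492,.037),(.497,.033)):
    print("top shoulder",*fit({"top":I["top"]},sh,list(a)),"top tip",*fit({"top":I["top"]},sil,list(a)))
    print("side shoulder",*fit({"side":I["side"]},sh,list(a)),"side tip",*fit({"side":I["side"]},sil,list(a)))
for n in C:print(n,"tip",proj(n,[.4945,.0345,.188]),"cam",-cv2.Rodrigues(C[n]["rvec"])[0].T@C[n]["tvec"])
p=I["side"][174:206,236:264].mean(2).astype(int);print(p)
E
python3 s.py
```

```text
top shoulder [0.49714612 0.04631164] 69.81495856464933 top tip [0.49415027 0.03911657] 99.7520159658224
side shoulder [0.4924101  0.04485447] 47.16904174403693 side tip [0.49421062 0.04075291] 115.66716516785135
top shoulder [0.49714814 0.04630993] 69.81493339863144 top tip [0.49413252 0.03911892] 99.75270509050273
side shoulder [0.49241278 0.0448692 ] 47.16967132806908 side tip [0.49420974 0.04075235] 115.66708270266754
top shoulder [0.49714927 0.04630639] 69.81493215444755 top tip [0.49413023 0.03911666] 99.75262934808812
side shoulder [0.49241174 0.04488409] 47.170050343437964 side tip [0.49421072 0.04075517] 115.66699418393762
side tip [[247.89800855 177.60306411]] cam [ 0.43842957 -0.94854041  1.09301257]
top tip [[282.84564183 185.55019669]] cam [0.27307113 0.10860452 1.2943997 ]
[[ 17  17  17  18  16  17  18  16  17  18  20  19  22  19  17  17  19  17
   15  17  15  15  16  17  16  16  16  16]
 [ 17  18  17  18  19  18  21  20  19  29  41  48  52  39  25  20  21  19
   18  20  19  17  17  15  17  18  14  17]
 [ 18  19  19  19  20  20  21  23  29  58  92 106 111  90  57  31  25
[... 2741 characters left out ...]
 71  79  82  68  47  49  60  65  52  42  40  39  40  40  39  40  39  40
   49  70  81  70  63  60  60  60  60  59]
 [ 68  77  82  69  48  40  46  50  46  41  41  38  41  39  40  39  40  38
   45  63  77  67  59  59  60  60  59  59]
 [ 64  71  82  75  54  39  38  41  41  40  40  39  40  40  40  39  39  40
   42  53  69  61  55  58  60  60  59  59]
 [ 60  63  76  79  66  47  39  39  40  39  40  39  39  40  40  39  39  39
   41  48  59  51  52  59  60  61  59  60]
 [ 58  55  63  74  71  51  40  40  39  39  40  39  40  40  39  39  41  39
   39  43  48  46  50  59  60  60  59  59]
 [ 60  52  53  60  64  48  40  40  39  39  39  39  40  40  40  40  39  40
   41  40  43  44  53  58  61  61  60  58]]
```

```bash
cat > plan.py <<'E'
import numpy as np,cv2,sys,json
from plant import sense
def cur():
    s=sense();R=cv2.Rodrigues(np.array(s["orientation"]))[0];return np.array(s["tool_pos"]),np.degrees(np.arctan2(R[1,0],R[0,0])),R
def plan(p,yaw,n):
    s=sense();P,y0,R=cur();rv=0
    print("t",round(s["time"],2),"at",P.round(4),"yaw",round(y0,2),"F",np.round(s["contact_force"],1),"gap",round(s["finger_gap"],4),"q",np.round(s["joint_positions"],2),"tooly",R[:,1].round(4))
    dyaw=(yaw-y0)/n;w=1-np.abs(np.linspace(-1,1,n))**4+.15;w/=w.sum();dp=[];rot=[];Q=P.copy();y=y0
    for k in range(n):
        d=(np.array(p)-P)*w[:k+1].sum()+P-Q;c,s_=np.cos(np.radians(y)),np.sin(np.radians(y))
        X=np.array([c,s_,0]);Z=np.array([-s_,c,0])*1.
        Z=np.cross(X,[0,0,-1]);r=np.round(np.array([d@X,-d[2],d@Z])/.03,2);dp.append(r.tolist());Q=Q+.03*(r[0]*X+r[2]*Z-r[1]*np.array([0,0,1]))
        a=round(-dyaw/6,2);rot.append([0,a,0]);y-=a*6
    while len(dp)%10:dp.append([0,0,0]);rot.append([0,0,0])
    for i in range(0,len(dp),10):print('dp',json.dumps(dp[i:i+10]).replace(" ",""),'\nrot',json.dumps(rot[i:i+10]).replace(" ",""))
    print("max",np.abs(dp).max(),"end",Q.round(4),y)
if __name__=="__main__":
    a=[float(v) for v in sys.argv[1:]];plan(a[:3],a[3],int(a[4]))
E
python3 plan.py .5328 .3276 .10 74.1 18
```

```text
t 0.1 at [0.1713 0.6006 0.2306] yaw 74.08 F [-0.   0.2 -0.1] gap 0.0858 q [-1.4   0.44  0.02  1.57 -0.01  1.13 -0.08] tooly [-3.0e-04 -1.4e-03 -1.0e+00]
dp [[-0.05,0.04,-0.13],[-0.18,0.15,-0.47],[-0.27,0.21,-0.7],[-0.33,0.26,-0.85],[-0.36,0.29,-0.93],[-0.38,0.3,-0.97],[-0.38,0.31,-1.0],[-0.39,0.31,-0.99],[-0.38,0.31,-1.0],[-0.39,0.31,-1.0]] 
rot [[0,-0.0,0],[0,-0.0,0],[0,-0.0,0],[0,-0.0,0],[0,-0.0,0],[0,-0.0,0],[0,-0.0,0],[0,-0.0,0],[0,-0.0,0],[0,-0.0,0]]
dp [[-0.38,0.3,-1.0],[-0.39,0.31,-0.99],[-0.37,0.3,-0.97],[-0.36,0.29,-0.93],[-0.33,0.26,-0.85],[-0.27,0.22,-0.7],[-0.18,0.14,-0.47],[-0.05,0.04,-0.13],[0,0,0],[0,0,0]] 
rot [[0,-0.0,0],[0,-0.0,0],[0,-0.0,0],[0,-0.0,0],[0,-0.0,0],[0,-0.0,0],[0,-0.0,0],[0,-0.0,0],[0,0,0],[0,0,0]]
max 1.0 end [0.5328 0.3278 0.1001] 74.0782894379549
```

Request:
jog_arm(dp=[[-0.05, 0.04, -0.13], [-0.18, 0.15, -0.47], [-0.27, 0.21, -0.7], [-0.33, 0.26, -0.85], [-0.36, 0.29, -0.93], [-0.38, 0.3, -0.97], [-0.38, 0.31, -1.0], [-0.39, 0.31, -0.99], [-0.38, 0.31, -1.0], [-0.39, 0.31, -1.0]], rot=[[0, 0, 0], [0, 0, 0], [0, 0, 0], [0, 0, 0], [0, 0, 0], [0, 0, 0], [0, 0, 0], [0, 0, 0], [0, 0, 0], [0, 0, 0]], claw=-1)

```text
time: 0.93
tool_pos: [0.3797, 0.4425, 0.1559]
orientation: [-1.329, -1.001, 1.002]
contact_force: [0.3, 0.4, -1.2]
finger_gap: 0.0853
```

Request:
jog_arm(dp=[[-0.38, 0.3, -1.0], [-0.39, 0.31, -0.99], [-0.37, 0.3, -0.97], [-0.36, 0.29, -0.93], [-0.33, 0.26, -0.85], [-0.27, 0.22, -0.7], [-0.18, 0.14, -0.47], [-0.05, 0.04, -0.13], [0, 0, 0], [0, 0, 0]], rot=[[0, 0, 0], [0, 0, 0], [0, 0, 0], [0, 0, 0], [0, 0, 0], [0, 0, 0], [0, 0, 0], [0, 0, 0], [0, 0, 0], [0, 0, 0]])

```text
time: 1.77
tool_pos: [0.532, 0.3291, 0.1009]
orientation: [-1.327, -1.002, 1.003]
contact_force: [-0.1, 0.9, -0.2]
finger_gap: 0.0857
```

```bash
python3 plan.py .5328 .3276 .0145 74.1 8
```

```text
t 1.77 at [0.532  0.3291 0.1009] yaw 74.12 F [-0.1  0.9 -0.2] gap 0.0857 q [-0.7   0.56  0.09  1.72 -0.06  0.86  0.71] tooly [-7.e-04  7.e-04 -1.e+00]
dp [[-0.0,0.07,-0.0],[-0.01,0.38,-0.01],[-0.0,0.49,-0.0],[-0.01,0.5,-0.01],[-0.01,0.5,-0.01],[-0.0,0.49,-0.0],[-0.01,0.39,-0.01],[0.0,0.06,-0.0],[0,0,0],[0,0,0]] 
rot [[0,0.0,0],[0,0.0,0],[0,0.0,0],[0,0.0,0],[0,0.0,0],[0,0.0,0],[0,0.0,0],[0,0.0,0],[0,0,0],[0,0,0]]
max 0.5 end [0.5328 0.3276 0.0145] 74.12250379108029
```

Request:
jog_arm(dp=[[0, 0.2, 0], [0, 0.4, 0], [0, 0.5, 0], [0, 0.5, 0], [0, 0.5, 0], [0, 0.4, 0], [0, 0.25, 0], [0, 0.1, 0], [0, 0, 0], [0, 0, 0]], rot=[[0, 0, 0], [0, 0, 0], [0, 0, 0], [0, 0, 0], [0, 0, 0], [0, 0, 0], [0, 0, 0], [0, 0, 0], [0, 0, 0], [0, 0, 0]])

```text
time: 2.6
tool_pos: [0.5331, 0.3285, 0.0156]
orientation: [-1.328, -1.003, 1.002]
contact_force: [0.1, -0.7, -0.1]
finger_gap: 0.0855
```

Request:
jog_arm(dp=[[0, 0, 0], [0, 0, 0], [0, 0, 0], [0, 0, 0], [0, 0, 0], [0, 0, 0], [0, 0, 0], [0, 0, 0], [0, 0, 0], [0, 0, 0]], rot=[[0, 0, 0], [0, 0, 0], [0, 0, 0], [0, 0, 0], [0, 0, 0], [0, 0, 0], [0, 0, 0], [0, 0, 0], [0, 0, 0], [0, 0, 0]], claw=1, squeeze=60)

```text
time: 3.43
tool_pos: [0.5331, 0.3282, 0.0162]
orientation: [-1.328, -1.003, 1.001]
contact_force: [-1.4, -1.6, 6.7]
finger_gap: 0.0417
```

Request:
jog_arm(dp=[[0, -0.2, 0], [0, -0.6, 0], [0, -0.8, 0], [0, -0.9, 0], [0, -1, 0], [0, -1, 0], [0, -1, 0], [0, -0.9, 0], [0, -0.4, 0], [0, 0, 0]], rot=[[0, 0, 0], [0, 0, 0], [0, 0, 0], [0, 0, 0], [0, 0, 0], [0, 0, 0], [0, 0, 0], [0, 0, 0], [0, 0, 0], [0, 0, 0]])

```text
time: 4.27
tool_pos: [0.534, 0.329, 0.2228]
orientation: [-1.328, -1.006, 0.998]
contact_force: [0.9, 0.4, -4.2]
finger_gap: 0.0422
```

```bash
python3 plan.py .4937 .0355 .215 100.1 20
```

```text
t 4.27 at [0.534  0.329  0.2228] yaw 74.07 F [ 0.9  0.4 -4.2] gap 0.0422 q [-0.71  0.44  0.11  1.59 -0.05  1.11  0.7 ] tooly [ 0.0041  0.0032 -1.    ]
dp [[-0.08,0.0,-0.01],[-0.28,0.01,-0.03],[-0.41,0.01,-0.04],[-0.5,0.01,-0.04],[-0.57,0.02,-0.03],[-0.6,0.01,-0.01],[-0.61,0.02,-0.01],[-0.63,0.02,0.02],[-0.62,0.01,0.02],[-0.63,0.02,0.04]] 
rot [[0,-0.22,0],[0,-0.22,0],[0,-0.22,0],[0,-0.22,0],[0,-0.22,0],[0,-0.22,0],[0,-0.22,0],[0,-0.22,0],[0,-0.22,0],[0,-0.22,0]]
dp [[-0.62,0.02,0.06],[-0.62,0.01,0.07],[-0.62,0.02,0.08],[-0.61,0.02,0.1],[-0.59,0.01,0.11],[-0.55,0.02,0.11],[-0.5,0.01,0.12],[-0.4,0.01,0.1],[-0.27,0.01,0.07],[-0.07,-0.0,0.03]] 
rot [[0,-0.22,0],[0,-0.22,0],[0,-0.22,0],[0,-0.22,0],[0,-0.22,0],[0,-0.22,0],[0,-0.22,0],[0,-0.22,0],[0,-0.22,0],[0,-0.22,0]]
max 0.63 end [0.4936 0.0356 0.215 ] 100.47376211167462
```

Request:
jog_arm(dp=[[-0.08, 0.0, -0.01], [-0.28, 0.01, -0.03], [-0.41, 0.01, -0.04], [-0.5, 0.01, -0.04], [-0.57, 0.02, -0.03], [-0.6, 0.01, -0.01], [-0.61, 0.02, -0.01], [-0.63, 0.02, 0.02], [-0.62, 0.01, 0.02], [-0.63, 0.02, 0.04]], rot=[[0, -0.22, 0], [0, -0.22, 0], [0, -0.22, 0], [0, -0.22, 0], [0, -0.22, 0], [0, -0.22, 0], [0, -0.22, 0], [0, -0.22, 0], [0, -0.22, 0], [0, -0.22, 0]])

```text
time: 5.1
tool_pos: [0.5112, 0.1798, 0.2132]
orientation: [-1.229, -1.173, 1.179]
contact_force: [0.8, -0.3, -6.0]
finger_gap: 0.0418
```

Request:
jog_arm(dp=[[-0.62, 0.02, 0.06], [-0.62, 0.01, 0.07], [-0.62, 0.02, 0.08], [-0.61, 0.02, 0.1], [-0.59, 0.01, 0.11], [-0.55, 0.02, 0.11], [-0.5, 0.01, 0.12], [-0.4, 0.01, 0.1], [-0.27, 0.01, 0.07], [-0.07, 0, 0.03]], rot=[[0, -0.22, 0], [0, -0.22, 0], [0, -0.22, 0], [0, -0.22, 0], [0, -0.22, 0], [0, -0.22, 0], [0, -0.22, 0], [0, -0.22, 0], [0, -0.2, 0], [0, 0, 0]])

```text
time: 5.93
tool_pos: [0.4908, 0.0326, 0.2096]
orientation: [-1.129, -1.321, 1.327]
contact_force: [-1.4, -0.0, -5.8]
finger_gap: 0.042
```

Request:
jog_arm(dp=[[0, 0, 0], [0, 0, 0], [0, 0, 0], [0, 0, 0], [0, 0, 0], [0, 0, 0], [0, 0, 0], [0, 0, 0], [0, 0, 0], [0, 0, 0]], rot=[[0, 0, 0], [0, 0, 0], [0, 0, 0], [0, 0, 0], [0, 0, 0], [0, 0, 0], [0, 0, 0], [0, 0, 0], [0, 0, 0], [0, 0, 0]])

```text
time: 6.77
tool_pos: [0.4925, 0.0349, 0.2115]
orientation: [-1.13, -1.325, 1.324]
contact_force: [0.7, 0.7, -4.8]
finger_gap: 0.0419
```

```bash
cat > v.py <<'E'
from h import *
import sys
k=sys.argv[1];z=float(sys.argv[2]);c=[float(a) for a in sys.argv[3:5]];m=hub if sys.argv[5]=="hub" else wheel
s=sense();print(s["time"],s["tool_pos"].__repr__())
I={n:eyes.get_image(n) for n in C};T=[]
for n in C:
    cv2.imwrite(f"pics/{n}{k}.png",I[n]);q,f=fit({n:I[n]},m(z),c);print(n,q,f)
    u,v=proj(n,[*c,z])[0].astype(int);w=int(sys.argv[6]);im=cv2.resize(I[n][v-w:v+w,u-w:u+w],(400,400),interpolation=cv2.INTER_CUBIC);print(n,"tile origin",u-w,v-w,400/(2*w));T.append(im)
q,f=fit(I,m(z),c);print("both",q,f)
cv2.imwrite(f"pics/c{k}.png",np.clip(255*(np.hstack(T)/255.)**.7,0,255).astype(np.uint8))
E
python3 v.py 1 .199 .4937 .0355 hub 32; python3 plan.py .4937 .0355 .215 100.1 1|head -1
```

```text
6.7667 array([0.49253755, 0.03487215, 0.21153031])
side [0.49097546 0.03182905] 95.19736050786697
side tile origin 215 142 6.25
top [0.49037406 0.04021802] 49.44371147577008
top tile origin 250 152 6.25
both [0.49210843 0.03455864] 136.41359035915468
t 6.87 at [0.4925 0.0349 0.2115] yaw 99.04 F [ 0.1  0.1 -5.1] gap 0.0418 q [-0.26  0.24  0.1   1.92 -0.03  0.98  1.58] tooly [ 1.e-04  0.e+00 -1.e+00]
```

View pics/c1.png

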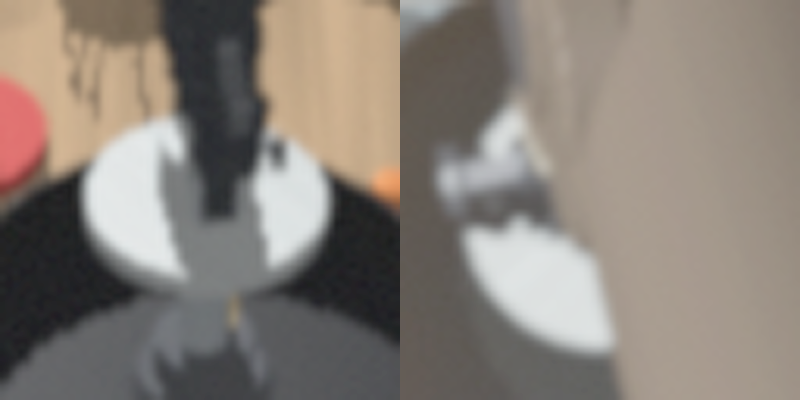

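```bash
cat > w.py <<'E'
from h import *
S=cv2.imread("pics/side1.png");z=.1957
def sc(x,y,w=1.2):
    p,nn=contour("side",hub(z)(x,y)[0]);k=(p[:,1]>172)
    p,nn=p[k],nn[k];d=samp(S,p+w*nn)-samp(S,p-w*nn);return np.minimum(np.abs(d).sum(1),300).mean()
g=[(sc(x,y),x,y) for x in np.arange(.489,.499,.0005) for y in np.arange(.028,.042,.0005)];g.sort(reverse=True);print(np.round(g[:6],4))
x,y=g[0][1:]
for t in range(25,66,5):
    a=np.radians(t);print(t,proj("side",[x+.044*np.cos(a),y+.044*np.sin(a),z+.0175])[0].round(2))
p=S[158:174,252:266].mean(2).astype(int);print(p)
# spindle in the undisturbed side view: shaft/thread columns
S0=cv2.imread("pics/side0.png")
for x in(.4925,.4935,.4945):print(x,[proj("side",[x+d,.0345,zz])[0].round(2).tolist() for zz,d in((.157,-.012),(.157,.012),(.188,-.009),(.188,.009))])
E
python3 w.py
```

```text
[[2.235117e+02 4.950000e-01 4.200000e-02]
 [2.234974e+02 4.955000e-01 4.200000e-02]
 [2.234776e+02 4.950000e-01 4.150000e-02]
 [2.234361e+02 4.955000e-01 4.150000e-02]
 [2.233284e+02 4.945000e-01 4.150000e-02]
 [2.232578e+02 4.945000e-01 4.200000e-02]]
25 [261.84 164.98]
30 [261.16 164.21]
35 [260.39 163.47]
40 [259.53 162.79]
45 [258.59 162.15]
50 [257.57 161.57]
55 [256.48 161.04]
60 [255.34 160.58]
65 [254.14 160.19]
[[ 48  49  48  40  36  62 108 137 144 142 140 141 144 146]
 [ 46  50  47  40  32  57 108 138 144 144 142 142 144 147]
 [ 44  46  43  34  32  67 119 142 145 144 142 143 145 148]
 [ 41  43  41  32  33  79 133 148 148 144 143 143 145 148]
 [ 39  42  39  31  41  94 146 152 149 146 144 143 145 149]
 [ 35  35  33  28  53 105 143 142 143 149 148 144 144 149]
 [ 28  26  25  27  58 102 114 107 127 163 161 149 146 148]
 [ 24  24  24  27  58  94  81  69 112 177 182 164 153 150]
 [ 25  24  24  29  72 113  85  61 112 185 199 186 169 157]
 [ 24  25  25  38  96 146 112  83 122 189 206 202 189 169]
 [ 27  25  26  51 115 169 139 116 140 193 209 209 203 182]
 [ 27  31  37  76 143 186 175 166 176 202 211 210 208 191]
 [ 32  50  64 109 174 202 203 200 202 209 212 212 211 199]
 [ 41  68  86 131 191 211 211 210 209 209 210 210 211 206]
 [ 44  76  93 137 196 213 214 212 210 210 209 210 210 209]
 [ 48  77  92 131 188 211 213 213 212 212 210 209 209 209]]
0.4925 [[242.82, 185.44], [251.04, 185.41], [244.07, 177.62], [250.33, 177.6]]
0.4935 [[243.17, 185.44], [251.39, 185.41], [244.42, 177.61], [250.68, 177.59]]
0.4945 [[243.51, 185.44], [251.73, 185.41], [244.77, 177.61], [251.03, 177.59]]
```

```bash
cat >> w.py <<'E'
print("----")
def sc(x,y,w=1.):
    p,nn=contour("side",[ring(x,y,z+.012,.055)]);k=(p[:,1]>170)
    p,nn=p[k],nn[k];d=samp(S,p+w*nn)-samp(S,p-w*nn);return np.abs(d).sum(1).mean()
g=[(sc(x,y),x,y) for x in np.arange(.489,.499,.0005) for y in np.arange(.026,.044,.0005)];g.sort(reverse=True);print(np.round(g[:8],4))
print(S[168:200,247].mean(1).astype(int),proj("side",[.4937,.0345-.055,z+.012]),proj("side",[.4937,.0345-.055,z]))
print(S[178,225:272].mean(1).astype(int))
E
python3 w.py | sed -n '/----/,$p'
```

```text
----
[[2.529092e+02 4.930000e-01 3.200000e-02]
 [2.527156e+02 4.925000e-01 3.200000e-02]
 [2.527042e+02 4.930000e-01 3.150000e-02]
 [2.524096e+02 4.925000e-01 3.250000e-02]
 [2.524090e+02 4.930000e-01 3.250000e-02]
 [2.523264e+02 4.925000e-01 3.150000e-02]
 [2.522669e+02 4.930000e-01 3.100000e-02]
 [2.517993e+02 4.930000e-01 3.050000e-02]]
[28 35 43 50 54 51 50 52 57 70 84 93 95 94 94 95 94 95 94 96 93 88 83 81
 81 82 81 80 81 78 63 45] [[248.45153619 185.85763715]] [[248.33480736 188.98764597]]
[ 15  15  20  51 111 174 210 219 220 220 219 219 219 220 219 217 196 135
  98  93  93  89  84  84  86  89  90  92  94  94  97 128 190 211 213 213
 212 212 213 208 185 127  60  21  16  16  16]
```

Request:
jog_arm(dp=[[0.03, 0, -0.03], [0, 0.1, 0], [0, 0.15, 0], [0, 0.15, 0], [0, 0.15, 0], [0, 0.15, 0], [0, 0.15, 0], [0, 0.15, 0], [0, 0.1, 0], [0, 0, 0]], rot=[[0, 0, 0], [0, 0, 0], [0, 0, 0], [0, 0, 0], [0, 0, 0], [0, 0, 0], [0, 0, 0], [0, 0, 0], [0, 0, 0], [0, 0, 0]])

```text
time: 7.7
tool_pos: [0.4933, 0.0345, 0.1778]
orientation: [-1.132, -1.323, 1.325]
contact_force: [1.3, -5.6, -7.2]
finger_gap: 0.0417
```

```bash
python3 plan.py .4937 .0355 .215 100.1 1|head -1; python3 -c "
from plant import sense;print(sense()['wrist_torque'])"
```

```text
t 7.7 at [0.4933 0.0345 0.1778] yaw 98.97 F [ 1.3 -5.6 -7.2] gap 0.0417 q [-0.26  0.28  0.1   1.96 -0.03  0.9   1.59] tooly [-2.0e-04 -1.6e-03 -1.0e+00]
[-1.1013594  -0.37674964  0.00188422]
```

Request:
jog_arm(dp=[[-0.03, 0, 0], [0, 0.05, 0], [0, 0.1, 0], [0, 0.1, 0], [0, 0.1, 0], [0, 0.1, 0], [0, 0.03, 0], [0, 0, 0], [0, 0, 0], [0, 0, 0]], rot=[[0, 0, 0], [0, 0, 0], [0, 0, 0], [0, 0, 0], [0, 0, 0], [0, 0, 0], [0, 0, 0], [0, 0, 0], [0, 0, 0], [0, 0, 0]])

```text
time: 8.53
tool_pos: [0.4934, 0.0344, 0.1637]
orientation: [-1.131, -1.324, 1.325]
contact_force: [1.1, -4.7, -6.4]
finger_gap: 0.042
```

Request:
jog_arm(dp=[[-0.02, 0, 0], [0, 0.03, 0], [0, 0.04, 0], [0, 0.04, 0], [0, 0.04, 0], [0, 0.04, 0], [0, 0.04, 0], [0, 0, 0], [0, 0, 0], [0, 0, 0]], rot=[[0, 0, 0], [0, 0, 0], [0, 0, 0], [0, 0, 0], [0, 0, 0], [0, 0, 0], [0, 0, 0], [0, 0, 0], [0, 0, 0], [0, 0, 0]])

```text
time: 9.37
tool_pos: [0.4935, 0.0343, 0.157]
orientation: [-1.131, -1.324, 1.324]
contact_force: [2.7, -5.3, -7.1]
finger_gap: 0.0416
```

```bash
python3 plan.py .4937 .0355 .215 100.1 1|head -1; python3 -c "
from plant import sense;print(sense()['wrist_torque'])"
```

```text
t 9.37 at [0.4935 0.0343 0.157 ] yaw 99.03 F [ 2.7 -5.3 -7.1] gap 0.0416 q [-0.26  0.31  0.1   1.98 -0.04  0.85  1.59] tooly [-0.e+00 -1.e-04 -1.e+00]
[-1.03414084 -0.2965999   0.02420648]
```

Request:
jog_arm(dp=[[-0.02, 0, -0.01], [0, 0.04, 0], [0, 0.06, 0], [0, 0.06, 0], [0, 0.06, 0], [0, 0.06, 0], [0, 0.06, 0], [0, 0.06, 0], [0, 0, 0], [0, 0, 0]], rot=[[0, 0, 0], [0, 0, 0], [0, 0, 0], [0, 0, 0], [0, 0, 0], [0, 0, 0], [0, 0, 0], [0, 0, 0], [0, 0, 0], [0, 0, 0]])

```text
time: 10.2
tool_pos: [0.4938, 0.0341, 0.145]
orientation: [-1.13, -1.324, 1.325]
contact_force: [1.1, 0.0, -4.4]
finger_gap: 0.0418
```

Request:
jog_arm(dp=[[0, 0.05, 0], [0, 0.07, 0], [0, 0.07, 0], [0, 0.07, 0], [0, 0.05, 0], [0, 0.03, 0], [0, 0.03, 0], [0, 0.02, 0], [0, 0, 0], [0, 0, 0]], rot=[[0, 0, 0], [0, 0, 0], [0, 0, 0], [0, 0, 0], [0, 0, 0], [0, 0, 0], [0, 0, 0], [0, 0, 0], [0, 0, 0], [0, 0, 0]])

```text
time: 11.03
tool_pos: [0.4939, 0.034, 0.1342]
orientation: [-1.13, -1.325, 1.324]
contact_force: [-3.3, -0.8, 4.7]
finger_gap: 0.0418
```

```bash
python3 plan.py .4937 .0355 .215 100.1 1|head -1; python3 -c "
from plant import sense;print(sense()['wrist_torque'])"
```

```text
t 11.03 at [0.4939 0.034  0.1342] yaw 99.04 F [-3.3 -0.8  4.7] gap 0.0418 q [-0.25  0.34  0.09  2.01 -0.04  0.8   1.6 ] tooly [ 2.e-04  3.e-04 -1.e+00]
[-0.0993713   0.79125432 -0.05303206]
```

Request:
jog_arm(dp=[[0, 0.02, 0], [0, 0.01, 0], [0, 0, 0], [0, 0, 0], [0, 0, 0], [0, 0, 0], [0, 0, 0], [0, 0, 0], [0, 0, 0], [0, 0, 0]], rot=[[0, 0, 0], [0, 0, 0], [0, 0, 0], [0, 0, 0], [0, 0, 0], [0, 0, 0], [0, 0, 0], [0, 0, 0], [0, 0, 0], [0, 0, 0]])

```text
time: 11.87
tool_pos: [0.4939, 0.034, 0.1341]
orientation: [-1.131, -1.325, 1.324]
contact_force: [-7.7, -0.2, 17.0]
finger_gap: 0.0415
```

Request:
jog_arm(dp=[[0, 0, 0], [0, 0, 0], [0, 0, 0], [0, 0, 0], [0, 0, 0], [0, 0, 0], [0, 0, 0], [0, 0, 0], [0, 0, 0], [0, 0, 0]], rot=[[0, 0, 0], [0, 0, 0], [0, 0, 0], [0, 0, 0], [0, 0, 0], [0, 0, 0], [0, 0, 0], [0, 0, 0], [0, 0, 0], [0, 0, 0]], claw=-1)

```text
time: 12.7
tool_pos: [0.4939, 0.0339, 0.1326]
orientation: [-1.13, -1.324, 1.324]
contact_force: [0.9, -0.1, 0.5]
finger_gap: 0.0854
```

Request:
jog_arm(dp=[[0, -0.2, 0], [0, -0.6, 0], [0, -0.8, 0], [0, -0.9, 0], [0, -1, 0], [0, -0.9, 0], [0, -0.5, 0], [0, -0.3, 0], [0, -0.1, 0], [0, 0, 0]], rot=[[0, 0, 0], [0, 0, 0], [0, 0, 0], [0, 0, 0], [0, 0, 0], [0, 0, 0], [0, 0, 0], [0, 0, 0], [0, 0, 0], [0, 0, 0]])

```text
time: 13.53
tool_pos: [0.4939, 0.0339, 0.2918]
orientation: [-1.131, -1.325, 1.324]
contact_force: [-0.6, -0.6, -0.6]
finger_gap: 0.0853
```

```bash
python3 plan.py .472 -.3105 .13 39 20
```

```text
t 13.53 at [0.4939 0.0339 0.2918] yaw 99.04 F [-0.6 -0.6 -0.6] gap 0.0853 q [-0.27  0.17  0.11  1.8  -0.02  1.18  1.58] tooly [ 4.e-04  2.e-04 -1.e+00]
dp [[-0.09,0.04,0.02],[-0.32,0.16,0.05],[-0.48,0.22,0.06],[-0.59,0.28,0.04],[-0.66,0.31,0.01],[-0.7,0.33,-0.03],[-0.71,0.33,-0.07],[-0.72,0.34,-0.1],[-0.71,0.34,-0.15],[-0.71,0.35,-0.18]] 
rot [[0,0.5,0],[0,0.5,0],[0,0.5,0],[0,0.5,0],[0,0.5,0],[0,0.5,0],[0,0.5,0],[0,0.5,0],[0,0.5,0],[0,0.5,0]]
dp [[-0.7,0.34,-0.22],[-0.68,0.34,-0.25],[-0.67,0.34,-0.29],[-0.64,0.34,-0.31],[-0.61,0.32,-0.35],[-0.56,0.31,-0.35],[-0.48,0.28,-0.34],[-0.38,0.23,-0.3],[-0.24,0.15,-0.21],[-0.07,0.04,-0.07]] 
rot [[0,0.5,0],[0,0.5,0],[0,0.5,0],[0,0.5,0],[0,0.5,0],[0,0.5,0],[0,0.5,0],[0,0.5,0],[0,0.5,0],[0,0.5,0]]
max 0.72 end [ 0.472  -0.3105  0.1301] 39.03783851869407
```

Request:
jog_arm(dp=[[-0.09, 0.04, 0.02], [-0.32, 0.16, 0.05], [-0.48, 0.22, 0.06], [-0.59, 0.28, 0.04], [-0.66, 0.31, 0.01], [-0.7, 0.33, -0.03], [-0.71, 0.33, -0.07], [-0.72, 0.34, -0.1], [-0.71, 0.34, -0.15], [-0.71, 0.35, -0.18]], rot=[[0, 0.5, 0], [0, 0.5, 0], [0, 0.5, 0], [0, 0.5, 0], [0, 0.5, 0], [0, 0.5, 0], [0, 0.5, 0], [0, 0.5, 0], [0, 0.5, 0], [0, 0.5, 0]])

```text
time: 14.37
tool_pos: [0.4817, -0.1413, 0.2091]
orientation: [-1.362, -0.93, 0.932]
contact_force: [0.8, -0.5, -0.4]
finger_gap: 0.0855
```

Request:
jog_arm(dp=[[-0.7, 0.34, -0.22], [-0.68, 0.34, -0.25], [-0.67, 0.34, -0.29], [-0.64, 0.34, -0.31], [-0.61, 0.32, -0.35], [-0.56, 0.31, -0.35], [-0.48, 0.28, -0.34], [-0.38, 0.23, -0.3], [-0.24, 0.15, -0.21], [-0.07, 0.04, -0.07]], rot=[[0, 0.5, 0], [0, 0.5, 0], [0, 0.5, 0], [0, 0.5, 0], [0, 0.5, 0], [0, 0.5, 0], [0, 0.5, 0], [0, 0.5, 0], [0, 0.5, 0], [0, 0.5, 0]])

```text
time: 15.2
tool_pos: [0.4702, -0.3131, 0.1287]
orientation: [-1.506, -0.526, 0.529]
contact_force: [0.2, 1.3, -0.3]
finger_gap: 0.0856
```

```bash
python3 plan.py .472 -.3105 .0105 39 8; python3 v.py 2 .118 .4937 .0350 hub 32
```

```text
t 15.2 at [ 0.4702 -0.3131  0.1287] yaw 38.58 F [ 0.2  1.3 -0.3] gap 0.0856 q [ 0.18  0.47  0.43  1.87 -0.25  0.86  1.41] tooly [-1.9e-03 -5.0e-04 -1.0e+00]
dp [[0.0,0.09,0.0],[0.02,0.53,0.0],[0.01,0.66,0.01],[0.02,0.69,0.01],[0.02,0.68,0.0],[0.01,0.67,0.01],[0.02,0.53,-0.0],[-0.0,0.09,0.0],[0,0,0],[0,0,0]] 
rot [[0,-0.01,0],[0,-0.01,0],[0,-0.01,0],[0,-0.01,0],[0,-0.01,0],[0,-0.01,0],[0,-0.01,0],[0,-0.01,0],[0,0,0],[0,0,0]]
max 0.69 end [ 0.472  -0.3105  0.0105] 39.063918616162454
15.2 array([ 0.47024114, -0.3130696 ,  0.12865   ])
side [0.52568119 0.04214583] 8.394798325141538
side tile origin 215 162 6.25
top [0.4937 0.035 ] 120.0
top tile origin 249 159 6.25
both [0.49750777 0.03492213] 124.70184021129236
```

View pics/c2.png

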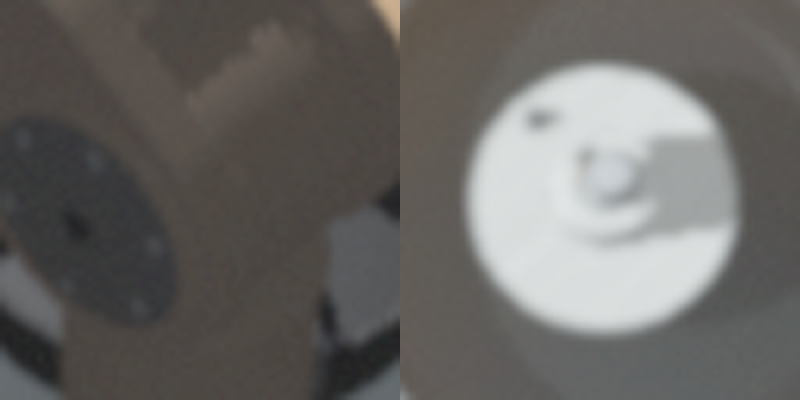

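```bash
export OMP_NUM_THREADS=1 OPENBLAS_NUM_THREADS=1; cat > b.py <<'E'
from rt import *
from multiprocessing import Pool
L=lv(1.699,.655);T2=cv2.imread("pics/top2.png");T0=cv2.imread("pics/top0.png");S0=cv2.imread("pics/side0.png")
def hs(P):return hubS(P)+[mn(cyl(P,.012,0,.052),cyl(P,.009,0,.07))]
def job(a):
    if a==0:
        r=nm(lambda q:resid(T2,"top",(256,164,306,218),hs,(q[0],q[1],.118,q[2]),-.02,L),[.4935,.035,.73],[.003,.003,.15]);return "hub",r.x,np.degrees(r.x[2]),r.fun
    n,im,c,rs=a;u,v=proj(n,[c[0]+.034,c[1]-.028,.004])[0].astype(int);roi=(u-9,v-9,u+9,v+9)
    e=[(t,resid(im,n,roi,wheelS,(*c,0,np.radians(t)),0,L).round(2)) for t in range(-54,-28,2)]
    r=nm(lambda q:resid(im,n,roi,wheelS,(*c,0,q[0]),0,L),[np.radians(min(e,key=lambda k:k[1])[0])],[.03]);return n,np.degrees(r.x),r.fun,e
if __name__=="__main__":
    with Pool(3) as p:
        for r in p.imap(job,[0,("top",T0,(.472,-.3107),0),("side",S0,(.4722,-.3103),0)]):print(*r)
E
timeout 200 python3 b.py
```

```text
hub [0.49385461 0.03576246 0.7381487 ] 42.29280500946223 8.94870900577654
top [-41.88585606] 6.9045669367028335 [(-54, np.float64(8.65)), (-52, np.float64(8.62)), (-50, np.float64(8.46)), (-48, np.float64(8.4)), (-46, np.float64(7.94)), (-44, np.float64(7.32)), (-42, np.float64(6.93)), (-40, np.float64(6.99)), (-38, np.float64(7.9)), (-36, np.float64(8.49)), (-34, np.float64(9.32)), (-32, np.float64(9.94)), (-30, np.float64(10.52))]
side [-42.] 6.182083524926054 [(-54, np.float64(11.04)), (-52, np.float64(10.5)), (-50, np.float64(9.92)), (-48, np.float64(9.34)), (-46, np.float64(8.83)), (-44, np.float64(7.55)), (-42, np.float64(6.18)), (-40, np.float64(7.09)), (-38, np.float64(8.59)), (-36, np.float64(10.26)), (-34, np.float64(11.32)), (-32, np.float64(12.35)), (-30, np.float64(13.11))]
```

Request:
jog_arm(dp=[[0.0, 0.09, 0.0], [0.01, 0.53, 0], [0.01, 0.66, 0.0], [0.01, 0.69, 0.0], [0.01, 0.68, 0.0], [0.0, 0.67, 0], [0, 0.4, 0], [0, 0.1, 0.0], [0, 0, 0], [0, 0, 0]], rot=[[0, 0, 0], [0, 0, 0], [0, 0, 0], [0, 0, 0], [0, 0, 0], [0, 0, 0], [0, 0, 0], [0, 0, 0], [0, 0, 0], [0, 0, 0]])

```text
time: 16.13
tool_pos: [0.4734, -0.31, 0.016]
orientation: [-1.505, -0.534, 0.533]
contact_force: [-0.1, -0.7, -0.3]
finger_gap: 0.0859
```

Request:
jog_arm(dp=[[-0.06, 0.05, 0.0], [0, 0.06, 0], [0, 0.05, 0.0], [0, 0, 0], [0, 0, 0], [0, 0, 0], [0, 0, 0], [0, 0, 0], [0, 0, 0], [0, 0, 0]], rot=[[0, 0, 0], [0, 0, 0], [0, 0, 0], [0, 0, 0], [0, 0, 0], [0, 0, 0], [0, 0, 0], [0, 0, 0], [0, 0, 0], [0, 0, 0]])

```text
time: 16.97
tool_pos: [0.4716, -0.3109, 0.0105]
orientation: [-1.504, -0.533, 0.533]
contact_force: [-0.4, 0.7, -0.4]
finger_gap: 0.0855
```

Request:
jog_arm(dp=[[0, 0, 0], [0, 0, 0], [0, 0, 0], [0, 0, 0], [0, 0, 0], [0, 0, 0], [0, 0, 0], [0, 0, 0], [0, 0, 0], [0, 0, 0]], rot=[[0, 0, 0], [0, 0, 0], [0, 0, 0], [0, 0, 0], [0, 0, 0], [0, 0, 0], [0, 0, 0], [0, 0, 0], [0, 0, 0], [0, 0, 0]], claw=1, squeeze=70)

```text
time: 17.8
tool_pos: [0.4717, -0.3108, 0.011]
orientation: [-1.504, -0.534, 0.533]
contact_force: [-0.7, 2.3, 7.0]
finger_gap: 0.0533
```

Request:
jog_arm(dp=[[0, -0.2, 0], [0, -0.6, 0], [0, -0.8, 0], [0, -0.9, 0], [0, -1, 0], [0, -1, 0], [0, -1, 0], [0, -0.9, 0], [0, -0.4, 0], [0, 0, 0]], rot=[[0, 0, 0], [0, 0, 0], [0, 0, 0], [0, 0, 0], [0, 0, 0], [0, 0, 0], [0, 0, 0], [0, 0, 0], [0, 0, 0], [0, 0, 0]])

```text
time: 18.63
tool_pos: [0.4724, -0.3117, 0.2173]
orientation: [-1.507, -0.536, 0.531]
contact_force: [0.4, -0.4, -5.5]
finger_gap: 0.0532
```

```bash
python3 v.py 3 .208 .472 -.311 wheel 38;python3 plan.py .4937 .0340 .219 122.8 30
```

```text
18.6333 array([ 0.47240008, -0.31171952,  0.2173498 ])
side [ 0.47213632 -0.31423376] 134.96302936219803
side tile origin 205 234 5.2631578947368425
top [ 0.47249309 -0.31305291] 98.85252642250651
top tile origin 384 152 5.2631578947368425
both [ 0.47220899 -0.31370055] 231.8025970987125
t 18.73 at [ 0.471  -0.3104  0.2139] yaw 39.05 F [ 0.2  0.4 -6. ] gap 0.0536 q [ 0.14  0.37  0.47  1.78 -0.19  1.04  1.36] tooly [-7.e-04  7.e-04 -1.e+00]
dp [[0.04,-0.0,0.05],[0.12,-0.0,0.11],[0.19,-0.01,0.17],[0.24,-0.0,0.19],[0.3,-0.01,0.22],[0.33,-0.0,0.22],[0.37,-0.01,0.21],[0.4,-0.01,0.21],[0.42,-0.0,0.19],[0.44,-0.01,0.18]] 
rot [[0,-0.47,0],[0,-0.47,0],[0,-0.47,0],[0,-0.47,0],[0,-0.47,0],[0,-0.47,0],[0,-0.47,0],[0,-0.47,0],[0,-0.47,0],[0,-0.47,0]]
dp [[0.45,-0.01,0.15],[0.45,-0.0,0.13],[0.47,-0.01,0.11],[0.47,-0.01,0.09],[0.47,-0.01,0.07],[0.48,-0.0,0.04],[0.48,-0.01,0.01],[0.48,-0.01,-0.0],[0.47,-0.0,-0.03],[0.47,-0.01,-0.06]] 
rot [[0,-0.47,0],[0,-0.47,0],[0,-0.47,0],[0,-0.47,0],[0,-0.47,0],[0,-0.47,0],[0,-0.47,0],[0,-0.47,0],[0,-0.47,0],[0,-0.47,0]]
dp [[0.47,-0.01,-0.07],[0.45,-0.01,-0.1],[0.43,-0.0,-0.11],[0.41,-0.01,-0.13],[0.38,-0.0,-0.14],[0.33,-0.01,-0.15],[0.29,-0.0,-0.14],[0.21,-0.01,-0.12],[0.14,-0.0,-0.08],[0.06,-0.0,-0.04]] 
rot [[0,-0.47,0],[0,-0.47,0],[0,-0.47,0],[0,-0.47,0],[0,-0.47,0],[0,-0.47,0],[0,-0.47,0],[0,-0.47,0],[0,-0.47,0],[0,-0.47,0]]
max 0.48 end [0.4936 0.0341 0.219 ] 123.64558441512708
```

Request:
jog_arm(dp=[[0.04, 0, 0.05], [0.12, 0, 0.11], [0.19, -0.01, 0.17], [0.24, 0, 0.19], [0.3, -0.01, 0.22], [0.33, 0, 0.22], [0.37, -0.01, 0.21], [0.4, -0.01, 0.21], [0.42, 0, 0.19], [0.44, -0.01, 0.18]], rot=[[0, -0.47, 0], [0, -0.47, 0], [0, -0.47, 0], [0, -0.47, 0], [0, -0.47, 0], [0, -0.47, 0], [0, -0.47, 0], [0, -0.47, 0], [0, -0.47, 0], [0, -0.47, 0]])

```text
time: 19.57
tool_pos: [0.4782, -0.2084, 0.2159]
orientation: [-1.369, -0.916, 0.916]
contact_force: [0.5, 0.2, -6.1]
finger_gap: 0.0537
```

Request:
jog_arm(dp=[[0.45, -0.01, 0.15], [0.45, 0, 0.13], [0.47, -0.01, 0.11], [0.47, -0.01, 0.09], [0.47, -0.01, 0.07], [0.48, 0, 0.04], [0.48, -0.01, 0.01], [0.48, -0.01, 0], [0.47, 0, -0.03], [0.47, -0.01, -0.06]], rot=[[0, -0.47, 0], [0, -0.47, 0], [0, -0.47, 0], [0, -0.47, 0], [0, -0.47, 0], [0, -0.47, 0], [0, -0.47, 0], [0, -0.47, 0], [0, -0.47, 0], [0, -0.47, 0]])

```text
time: 20.4
tool_pos: [0.4877, -0.066, 0.2181]
orientation: [-1.16, -1.282, 1.282]
contact_force: [0.3, -0.2, -5.4]
finger_gap: 0.0532
```

Request:
jog_arm(dp=[[0.47, -0.01, -0.07], [0.45, -0.01, -0.1], [0.43, 0, -0.11], [0.41, -0.01, -0.13], [0.38, 0, -0.14], [0.33, -0.01, -0.15], [0.29, 0, -0.14], [0.21, -0.01, -0.12], [0.14, 0, -0.08], [0.06, 0, -0.04]], rot=[[0, -0.47, 0], [0, -0.47, 0], [0, -0.47, 0], [0, -0.47, 0], [0, -0.47, 0], [0, -0.47, 0], [0, -0.47, 0], [0, -0.47, 0], [0, -0.47, 0], [0, -0.34, 0]])

```text
time: 21.23
tool_pos: [0.4943, 0.035, 0.2196]
orientation: [-0.877, -1.622, 1.622]
contact_force: [-0.5, 0.0, -5.9]
finger_gap: 0.0533
```

Request:
jog_arm(dp=[[0, 0, 0], [0, 0, 0], [0, 0, 0], [0, 0, 0], [0, 0, 0], [0, 0, 0], [0, 0, 0], [0, 0, 0], [0, 0, 0], [0, 0, 0]], rot=[[0, 0, 0], [0, 0, 0], [0, 0, 0], [0, 0, 0], [0, 0, 0], [0, 0, 0], [0, 0, 0], [0, 0, 0], [0, 0, 0], [0, 0, 0]])

```text
time: 22.07
tool_pos: [0.4942, 0.0336, 0.2196]
orientation: [-0.881, -1.618, 1.618]
contact_force: [0.3, 0.2, -4.8]
finger_gap: 0.0534
```

```bash
python3 v.py 4 .207 .4937 .034 wheel 38;python3 plan.py .4937 .0340 .219 122.8 1
```

```text
22.0667 array([0.49418227, 0.03360839, 0.21961559])
side [0.49409848 0.03482569] 165.88509428834746
side tile origin 209 134 5.2631578947368425
top [0.49332295 0.03570289] 75.77606107191282
top tile origin 245 146 5.2631578947368425
both [0.49391578 0.03547441] 240.46860553755653
t 22.17 at [0.4942 0.0336 0.2196] yaw 122.86 F [ 0.  -0.4 -6.1] gap 0.0538 q [-0.21  0.24  0.04  1.9  -0.01  1.01  1.98] tooly [ 0.  0. -1.]
dp [[0.02,0.02,0.01],[0,0,0],[0,0,0],[0,0,0],[0,0,0],[0,0,0],[0,0,0],[0,0,0],[0,0,0],[0,0,0]] 
rot [[0,0.01,0],[0,0,0],[0,0,0],[0,0,0],[0,0,0],[0,0,0],[0,0,0],[0,0,0],[0,0,0],[0,0,0]]
max 0.02 end [0.4936 0.034  0.219 ] 122.79903240845279
```

View pics/c4.png

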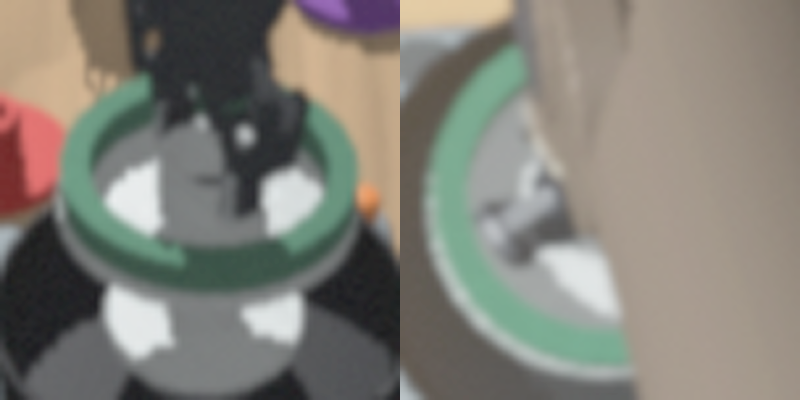

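Side view: the held wheel is level over the seated hub (rim centre tile ≈208, hub ≈203), within about 1 mm. I'll lower it in stages.

Request:
jog_arm(dp=[[0, 0.1, 0], [0, 0.15, 0], [0, 0.2, 0], [0, 0.2, 0], [0, 0.2, 0], [0, 0.2, 0], [0, 0.2, 0], [0, 0.1, 0], [0, 0, 0], [0, 0, 0]], rot=[[0, 0, 0], [0, 0, 0], [0, 0, 0], [0, 0, 0], [0, 0, 0], [0, 0, 0], [0, 0, 0], [0, 0, 0], [0, 0, 0], [0, 0, 0]])

```text
time: 23.0
tool_pos: [0.4942, 0.0336, 0.179]
orientation: [-0.881, -1.618, 1.618]
contact_force: [0.3, 0.3, -5.0]
finger_gap: 0.0533
```

Request:
jog_arm(dp=[[0, 0.05, 0], [0, 0.06, 0], [0, 0.06, 0], [0, 0.06, 0], [0, 0.06, 0], [0, 0.06, 0], [0, 0.05, 0], [0, 0, 0], [0, 0, 0], [0, 0, 0]], rot=[[0, 0, 0], [0, 0, 0], [0, 0, 0], [0, 0, 0], [0, 0, 0], [0, 0, 0], [0, 0, 0], [0, 0, 0], [0, 0, 0], [0, 0, 0]])

```text
time: 23.83
tool_pos: [0.4942, 0.0336, 0.1671]
orientation: [-0.881, -1.618, 1.618]
contact_force: [-0.1, 0.6, -5.0]
finger_gap: 0.0531
```

Request:
jog_arm(dp=[[0, 0.05, 0], [0, 0.07, 0], [0, 0.08, 0], [0, 0.08, 0], [0, 0.08, 0], [0, 0.08, 0], [0, 0.07, 0], [0, 0.02, 0], [0, 0, 0], [0, 0, 0]], rot=[[0, 0, 0], [0, 0, 0], [0, 0, 0], [0, 0, 0], [0, 0, 0], [0, 0, 0], [0, 0, 0], [0, 0, 0], [0, 0, 0], [0, 0, 0]])

```text
time: 24.67
tool_pos: [0.4942, 0.0337, 0.1512]
orientation: [-0.881, -1.618, 1.618]
contact_force: [0.2, 0.7, -6.4]
finger_gap: 0.0533
```

Request:
jog_arm(dp=[[0, 0.03, 0], [0, 0.03, 0], [0, 0.03, 0], [0, 0.03, 0], [0, 0.03, 0], [0, 0.03, 0], [0, 0.02, 0], [0, 0, 0], [0, 0, 0], [0, 0, 0]], rot=[[0, 0, 0], [0, 0, 0], [0, 0, 0], [0, 0, 0], [0, 0, 0], [0, 0, 0], [0, 0, 0], [0, 0, 0], [0, 0, 0], [0, 0, 0]])

```text
time: 25.5
tool_pos: [0.4943, 0.0336, 0.1453]
orientation: [-0.881, -1.618, 1.618]
contact_force: [1.9, -1.2, -4.7]
finger_gap: 0.0533
```

```bash
python3 plan.py .4937 .0355 .215 100.1 1|head -1; python3 -c "
from plant import sense;print(sense()['wrist_torque'])"
```

```text
t 25.5 at [0.4943 0.0336 0.1453] yaw 122.85 F [ 1.9 -1.2 -4.7] gap 0.0533 q [-0.2   0.32  0.03  1.99 -0.01  0.83  1.98] tooly [ 3.e-04  0.e+00 -1.e+00]
[-0.11325756 -0.38189137 -0.0122936 ]
```

Request:
jog_arm(dp=[[0, 0.03, 0], [0, 0.03, 0], [0, 0.03, 0], [0, 0.03, 0], [0, 0.02, 0], [0, 0.01, 0], [0, 0, 0], [0, 0, 0], [0, 0, 0], [0, 0, 0]], rot=[[0, 0, 0], [0, 0, 0], [0, 0, 0], [0, 0, 0], [0, 0, 0], [0, 0, 0], [0, 0, 0], [0, 0, 0], [0, 0, 0], [0, 0, 0]])

```text
time: 26.33
tool_pos: [0.4943, 0.0337, 0.141]
orientation: [-0.881, -1.618, 1.618]
contact_force: [0.8, -1.5, 3.6]
finger_gap: 0.0532
```

```bash
python3 plan.py .4937 .0355 .215 100.1 1|head -1; python3 -c "
from plant import sense;print(sense()['wrist_torque'])"
```

```text
t 26.33 at [0.4943 0.0337 0.141 ] yaw 122.86 F [ 0.8 -1.5  3.6] gap 0.0532 q [-0.2   0.33  0.03  2.   -0.01  0.82  1.98] tooly [ 4.e-04  1.e-04 -1.e+00]
[-0.1417743   0.15839336 -0.11624684]
```

Request:
jog_arm(dp=[[0, 0.01, 0], [0, 0.01, 0], [0, 0, 0], [0, 0, 0], [0, 0, 0], [0, 0, 0], [0, 0, 0], [0, 0, 0], [0, 0, 0], [0, 0, 0]], rot=[[0, 0, 0], [0, 0, 0], [0, 0, 0], [0, 0, 0], [0, 0, 0], [0, 0, 0], [0, 0, 0], [0, 0, 0], [0, 0, 0], [0, 0, 0]])

```text
time: 27.17
tool_pos: [0.4943, 0.0336, 0.1409]
orientation: [-0.881, -1.618, 1.617]
contact_force: [-2.9, -1.4, 11.3]
finger_gap: 0.0535
```

Request:
jog_arm(dp=[[0, 0, 0], [0, 0, 0], [0, 0, 0], [0, 0, 0], [0, 0, 0], [0, 0, 0], [0, 0, 0], [0, 0, 0], [0, 0, 0], [0, 0, 0]], rot=[[0, 0, 0], [0, 0, 0], [0, 0, 0], [0, 0, 0], [0, 0, 0], [0, 0, 0], [0, 0, 0], [0, 0, 0], [0, 0, 0], [0, 0, 0]], claw=-0.9)

```text
time: 28.0
tool_pos: [0.4942, 0.0336, 0.1401]
orientation: [-0.881, -1.618, 1.618]
contact_force: [0.4, -0.3, -0.1]
finger_gap: 0.0814
```

Request:
jog_arm(dp=[[0, -0.1, 0], [0, -0.3, 0], [0, -0.6, 0], [0, -0.8, 0], [0, -0.9, 0], [0, -0.9, 0], [0, -0.7, 0], [0, -0.4, 0], [0, -0.1, 0], [0, 0, 0]], rot=[[0, 0, 0], [0, 0, 0], [0, 0, 0], [0, 0, 0], [0, 0, 0], [0, 0, 0], [0, 0, 0], [0, 0, 0], [0, 0, 0], [0, 0, 0]])

```text
time: 28.83
tool_pos: [0.4946, 0.0337, 0.2853]
orientation: [-0.883, -1.62, 1.617]
contact_force: [-1.1, 0.3, -0.3]
finger_gap: 0.0816
```

```bash
python3 plan.py .47 .26 .30 122.8 10
```

```text
t 28.83 at [0.4946 0.0337 0.2853] yaw 122.86 F [-1.1  0.3 -0.3] gap 0.0816 q [-0.21  0.18  0.04  1.8  -0.01  1.16  1.98] tooly [ 2.2e-03  5.0e-04 -1.0e+00]
dp [[0.12,-0.01,-0.06],[0.62,-0.04,-0.31],[0.84,-0.06,-0.42],[0.9,-0.07,-0.45],[0.91,-0.06,-0.46],[0.91,-0.07,-0.46],[0.9,-0.07,-0.45],[0.84,-0.06,-0.42],[0.62,-0.04,-0.31],[0.12,-0.01,-0.06]] 
rot [[0,0.0,0],[0,0.0,0],[0,0.0,0],[0,0.0,0],[0,0.0,0],[0,0.0,0],[0,0.0,0],[0,0.0,0],[0,0.0,0],[0,0.0,0]]
max 0.91 end [0.4699 0.2599 0.3   ] 122.85753610941593
```

Request:
jog_arm(dp=[[0.12, -0.01, -0.06], [0.62, -0.04, -0.31], [0.84, -0.06, -0.42], [0.9, -0.07, -0.45], [0.91, -0.06, -0.46], [0.91, -0.07, -0.46], [0.9, -0.07, -0.45], [0.84, -0.06, -0.42], [0.62, -0.04, -0.31], [0.12, -0.01, -0.06]], rot=[[0, 0, 0], [0, 0, 0], [0, 0, 0], [0, 0, 0], [0, 0, 0], [0, 0, 0], [0, 0, 0], [0, 0, 0], [0, 0, 0], [0, 0, 0]])

```text
time: 29.67
tool_pos: [0.4674, 0.2644, 0.2975]
orientation: [-0.874, -1.62, 1.621]
contact_force: [-0.3, 0.3, 0.1]
finger_gap: 0.0813
```

```bash
python3 v.py 5 .130 .4940 .034 wheel 38; python3 - <<'E'
from h import *
I={n:cv2.imread(f"pics/{n}5.png") for n in C}
for z in(.126,.130,.134,.138):print(z,fit(I,wheel(z),[.494,.034]))
E
```

```text
29.6667 array([0.46739633, 0.26443668, 0.29747449])
side [0.49412214 0.03190516] 197.39604983769487
side tile origin 209 154 5.2631578947368425
top [0.49242946 0.03604771] 180.41848711551094
top tile origin 243 152 5.2631578947368425
both [0.49277381 0.03515198] 356.7016456523748
0.126 (array([0.49355237, 0.03600442]), np.float64(374.9141047634326))
0.13 (array([0.49277381, 0.03515198]), np.float64(356.7016456523748))
0.134 (array([0.49124546, 0.03527403]), np.float64(307.8909075841983))
0.138 (array([0.49095087, 0.03745471]), np.float64(313.9889244183945))
```

View pics/c5.png

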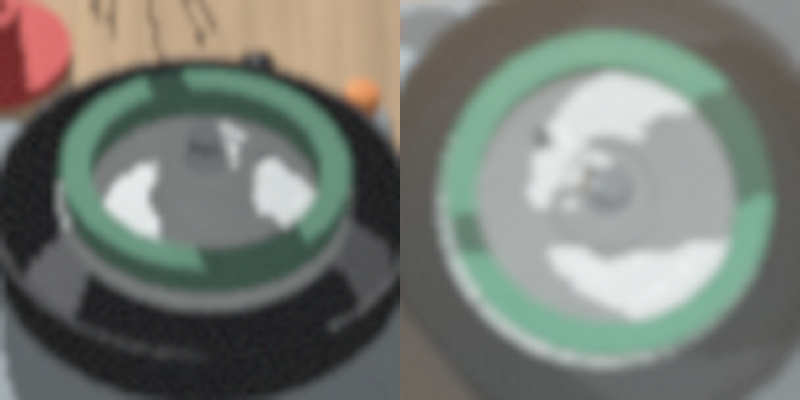

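The wheel lies level on the flange: rim ellipses are concentric at side tile (206,165) and top tile (607,190), and the pin and hole are visible at (542,137). The gripper is well clear, so I'm handing in.

```bash
python3 -c "
from plant import sense,ticket
print(ticket.close_job(),sense()['time'],sense()['contact_force'])"
```

```text
the job is handed in; nothing more can be done
the job is handed in; nothing more can be done
```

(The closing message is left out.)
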